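# Open the dispenser's filler cap of unknown thread hand and hold it up for refilling

### The job

The orange filler cap of the clear push dispenser on the cork mat has to come up for a refill, but nobody remembers whether its screw thread is right-handed or left-handed. Try it gently one way and, if it only binds, the other way; unscrew it, lift it straight up until it is at least 3 cm above its closed position, and finish while still holding it up there in the gripper, because it drops back onto the neck when let go. The dispenser stays standing where it is, not wrenched round or dragged along the mat, and the two mugs, the measuring spoons and the bamboo box are left alone.

Things in the scene. Friction and masses are not known exactly. Their poses are not given: they have to be found in the camera images.
- dispenser: Free-standing push dispenser, 1.5 kg, upright. Round about its z axis: cream foot 150 mm across, 48 mm tall; clear hopper 140 mm across, its shoulder sloping in from 132 to 147 mm; clear neck 39 mm across above. Origin: centre of the underside; front (spout and push key, 110 mm out) along its -x. Not fastened: a turning moment of about 0.5 N m or a few N sideways at the cap shift it.
- spout (a point): Centre of the cream spout low on the dispenser's front, 90 mm out from its axis along its -x and 36 mm above its underside. Fixed in the dispenser: shows whether it has been turned or dragged.
- filler_cap: Orange ribbed screw cap, 46 mm across (48 over the ribs), 30 mm tall, 120 g, on top of the neck. Origin: centre of its lower rim, on the dispenser's axis, when shut 162 mm above the dispenser's underside. Round: can be gripped across any diameter. A steel stem under it, running down into the hopper, keeps it captive: it only turns about and moves along that axis.
- cap_mid (a point): Centre of the cap, on its axis half-way up (15 mm above its lower rim).
- cap_turn (a joint): Angle of the cap, rad: 0 = shut (the start), positive = counter-clockwise from above. Turning takes about 0.1 N m. The thread hand varies and cannot be seen: right-handed loosens to positive (stop at +2), left-handed to negative (stop at -2). The wrong way it binds within about 0.05 rad, then the whole dispenser turns. Off the thread 1.25 rad from shut.
- cap_lift (a joint): Height of the cap above its closed position, m. On the thread it climbs 2.5 mm per rad of loosening and cannot be pulled further; off the thread it lifts freely to 0.055, where the stem stops it and more pulling lifts the dispenser. It sinks back by its weight when let go.
- mug_a: Brown ceramic mug, 82 mm in diameter, 92 mm tall, with a handle on its own +y side, standing loose on the mat. Origin: centre of the underside.
- mug_b: A second brown mug of the same make. Origin: centre of the underside.
- spoon_set: Set of four steel measuring spoons fanned out on a ring, lying loose and flat, about 140 mm long and 12 mm high. Origin: near the ring end, on the underside; bowls towards its +x.
- bamboo_box: Lidded bamboo box with a brass hook, closed, loose, 112 by 170 mm and 78 mm tall. Origin: centre of the underside.
Not all that is in view belongs to the job. Leave any purple look-alike of the mug_a alone.

How it is judged:
By the outcome, as a careful person would: the job done as asked, in the order asked, and still so for the second after the job is handed in, while the arm keeps its last pose, push and grip.
It also fails if it takes over 40 s, if anything falls off the work surface, if the arm or the gripper's body presses on something with over 40 N, if the wrist force passes 120 N, or if a joint passes its speed limit or range.

### The arm

A 6-joint arm with a two-finger parallel gripper is mounted at the origin on the work surface. World frame = base frame: x ahead of the robot, y to its left, z up, the work surface at z = 0. Lengths are in mm, angles in rad, forces in N, time in s.
With the tool pointing down it reaches from about 275 to 1000 mm from the base axis. Payload 8.4 kg.
Tool frame: the origin (TCP) lies midway between the tips of the shut fingers; the grasp point (between the pads) lies 19 mm behind it; z points along the fingers, y is the line along which they close (so a half turn about z gives the same grasp; the last joint's range is limited). The gripper opens to 85 mm and grips with 20 to 120 N. Pads are 22 mm wide; open, the fingers measure 114 mm over their backs; the gripper's body (76 mm by 85 mm) begins 54 mm behind the grasp point. The pads swing forward as they close: fully open they stand 13 mm farther back than shut.
Start: joints at [-1.114, 0.353, 1.633, -0, 1.155, -0.002], TCP at [276.794, -560.368, 231.281] pointing down, gripper open.
Joint ranges: [-2.63, 2.63], [-0.92, 2.1], [0.06, 2.66], [-1.3, 4.44], [0, 2.69], [-3.02, 3.02]. Speed limits (rad/s): [2.22, 2.22, 2.79, 3.14, 3.14, 3.14].

### API

Orientations are given as a unit quaternion [w, x, y, z].
In Python, from rig import status, vision, workorder gives the robot as it stands. The module is installed in compiled form; this text tells all that it offers.
- The arm moves only by the tool arm_command, never from a script. Its argument "rows" is a list of rows, each a list of 7 numbers: the finger opening in m, from 0 to 0.0854, then the shift along the tool's x, y, z in m, then the turn, a rotation vector about the tool's x, y, z in degrees. In form: [[grip, tx, ty, tz, ax, ay, az], ...]. A call has 1 to 12 rows; each row is the pose to reach, as a shift and turn from the pose commanded when the call began, along the tool's axes at that moment; what a row does not reach only later rows make up. A row lasts 1/10 s, in which the tool goes at most 50 mm and 8.59 degrees, less where a joint would pass 70% of its speed; a pose out of reach is approached as far as the arm can. A call with a gripper value outside its range is refused whole. The fingers move at their own pace and stop on an object; the grip force is fixed at half the most. Time passes only in rows, so rows that repeat a pose let the fingers close. It gives the time, the measured TCP pose, the force, the opening and the grip force at its end, in the units of the state.
- status.sense(): the state, without advancing time (a new reading comes with each control period).
- vision.capture(name): name is "scene" or "top"; returns a dict with "color" (480x640x3 uint8, red, green, blue), "mtx" (3x3 intrinsics, pixels), "extrinsics" (4x4, takes a point from camera to world coordinates). Camera axes: x right, y down, z forward; pixel columns grow to the right and rows downward; lengths in mm; the calibration is good to about 2 mm. A picture is of the moment at which its call begins. There is no depth.
- workorder.finish_job(): hands the job in; it is judged then, once.
The state is a dict: "t": time; "joints": joint angles; "dq": joint speeds; "joint_torque": joint torques, N m; "eef_pos": TCP position; "orientation": TCP orientation; "ft_force": force on the tool from outside, world axes, zero at the start; "ft_torque": the same for the moment, N m; "finger_gap": finger opening in mm; "grip_force": force on a finger pad.
Only numpy, scipy, OpenCV 4.12 (cv2) and the standard library are available. Lean on these libraries where they do the work, as an engineer would, in place of code of your own. Each camera call takes 0.05 s, during which the arm holds its last target. There are 200 camera calls.

## Working session

There is one attempt and no reset: what is moved stays moved. The work goes in short steps, Python scripts to look and compute and a tool call to move; the robot and the scene stay as the last step left them, time stands still between calls to the robot, and variables do not carry over. Pictures are saved under pics/ and viewed, at most 10 in all, crops included, and the job is handed in when it is done.

Besides the shell and the picture viewer there is one more tool, called as name([rows], argument=value, ...), one row to a line, values as JSON. arm_command: Moves the arm, as the interface text tells. Its arguments: {"type":"object","properties":{"rows":{"type":"array"}},"required":["rows"]}

```bash
mkdir -p pics; python3 - <<'E'
from rig import status,vision
import cv2,numpy as np
for n in("scene","top"):
    c=vision.capture(n);cv2.imwrite(f"pics/{n}0.png",c["color"][:,:,::-1]);print(n,c["mtx"].tolist(),np.round(c["extrinsics"],4).tolist())
s=status.sense();print(s)
E
```

```text
scene [[581.7950710577876, 0.0, 327.97248583852917], [0.0, 581.7950710577876, 233.92457260688116], [0.0, 0.0, 1.0]] [[-0.7098, 0.5581, -0.4298, 1062.8158], [0.7044, 0.5657, -0.4288, 508.0335], [0.0038, -0.6071, -0.7946, 1087.7576], [0.0, 0.0, 0.0, 1.0]]
top [[591.5785430663011, 0.0, 309.0857656929497], [0.0, 591.5785430663011, 242.13361639753583], [0.0, 0.0, 1.0]] [[0.0099, -0.9973, 0.0731, 454.9428], [-0.9999, -0.0102, -0.0036, -2.8372], [0.0043, -0.073, -0.9973, 1318.2587], [0.0, 0.0, 0.0, 1.0]]
{'t': 0.1, 'joints': array([-1.11441564e+00,  3.53567446e-01,  1.63406226e+00,  3.00065695e-06,
        1.15516560e+00, -2.40808379e-03]), 'dq': array([ 0.00127175, -0.0004235 , -0.0024776 , -0.0002811 ,  0.00073409,
        0.00114193]), 'joint_torque': array([ 1.16478670e-03, -6.06354690e+01, -3.42821002e+01,  2.46598722e-05,
        3.95103227e-03, -2.72328208e-05]), 'eef_pos': array([ 276.60183213, -559.99649634,  230.64281938]), 'orientation': array([-5.86210879e-04,  9.73804245e-01,  2.27387183e-01, -1.33986823e-04]), 'ft_force': array([-0.54649642, -0.29586861, -0.00422022]), 'ft_torque': array([ 0.03012032, -0.039351  , -0.05372836]), 'grip_force': 0.0, 'finger_gap': 85.39203872594021}
```

View pics/scene0.png

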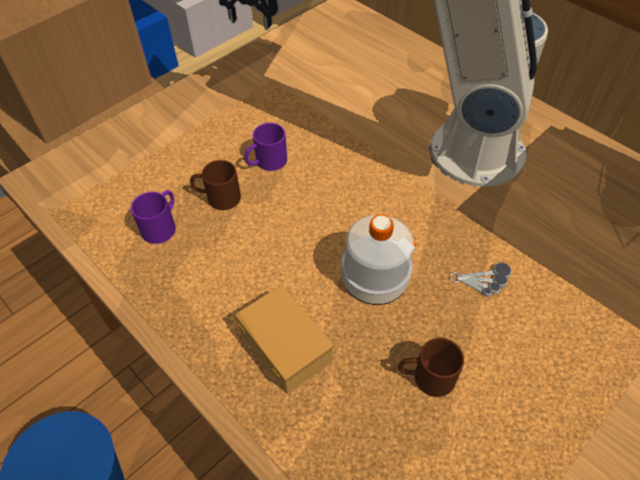

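View pics/top0.png

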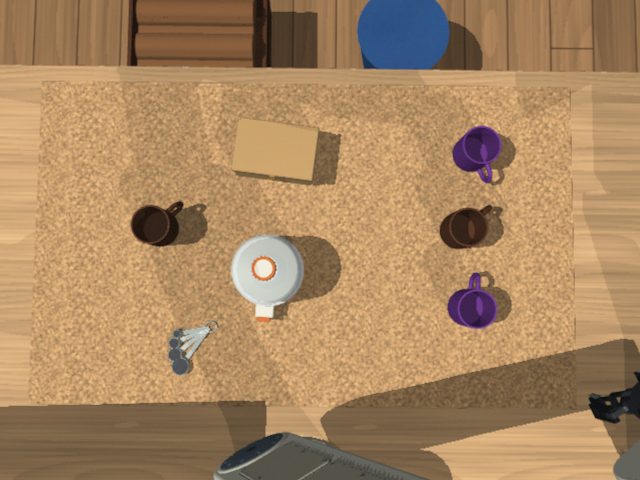

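The cap is at about (381,228) in scene and (263,268) in top. The spout is at top (265,312), facing the robot. I'll enlarge both views.

```bash
python3 - <<'E'
import cv2,numpy as np
a=cv2.imread("pics/scene0.png")[205:255,355:405];b=cv2.imread("pics/top0.png")[243:293,238:288]
cv2.imwrite("pics/crop0.png",np.hstack([cv2.resize(x,(400,400),interpolation=cv2.INTER_NEAREST) for x in(a,b)]))
E
```

```text
(no output)
```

View pics/crop0.png

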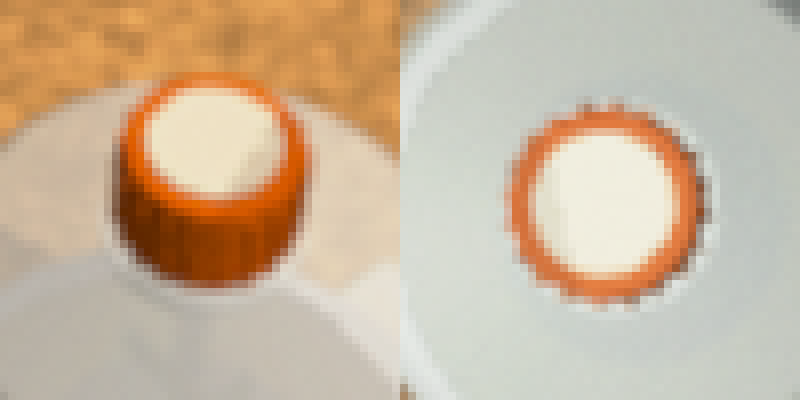

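Crop: the white top disc's centre is at scene (381.1,222.3) and top (263.0,267.9).

```bash
cat > h.py <<'E'
import numpy as np,cv2
from rig import vision,status
def ray(c,u,v):
    d=c["extrinsics"][:3,:3]@np.linalg.inv(c["mtx"])@[u,v,1]
    return c["extrinsics"][:3,3],d/np.linalg.norm(d)
def tri(rs):
    P=[np.eye(3)-np.outer(d,d) for o,d in rs]
    p=np.linalg.solve(sum(P),sum(A@o for A,(o,d) in zip(P,rs)))
    return p,[np.linalg.norm(A@(p-o)) for A,(o,d) in zip(P,rs)]
def atz(r,z): return r[0]+r[1]*(z-r[0][2])/r[1][2]
E
python3 - <<'E'
from h import *
from scipy.spatial.transform import Rotation as R
s,t=vision.capture("scene"),vision.capture("top")
print(tri([ray(s,381.1,222.3),ray(t,263,267.9)]))
print("cap z192",atz(ray(t,263,267.9),192),atz(ray(s,381.1,222.3),192),"spout",atz(ray(t,265,311),45))
for n,u,v,z in(("box",277,150,78),("mugb",155,226,92),("spoons",190,348,5)):print(n,atz(ray(t,u,v),z))
q=status.sense()["orientation"];print(R.from_quat(np.r_[q[1:],q[0]]).as_matrix().round(3))
E
```

```text
(array([487.15473419,  80.04199955, 197.34470327]), [np.float64(0.17894512077788563), np.float64(0.178945120777958)])
cap z192 [487.42209968  80.29778335 192.        ] [483.58070473  77.60868418 192.        ] spout [399.5632903   85.43096181  45.        ]
box [741.49904672  62.87853453  78.        ]
mugb [575.15099808 313.62265113  92.        ]
spoons [315.47285856 251.54287466   5.        ]
[[ 0.897  0.443 -0.   ]
 [ 0.443 -0.897  0.001]
 [ 0.    -0.001 -1.   ]]
```

arm_command([
  [0.085,0.02,-0.02,0,0,0,-4],
  [0.085,0.053,-0.054,0,0,0,-10],
  [0.085,0.086,-0.088,0,0,0,-16],
  [0.085,0.119,-0.121,0,0,0,-23],
  [0.085,0.152,-0.155,0,0,0,-30],
  [0.085,0.185,-0.189,0,0,0,-37],
  [0.085,0.218,-0.222,0,0,0,-44],
  [0.085,0.251,-0.256,0,0,0,-51],
  [0.085,0.284,-0.29,0,0,0,-58],
  [0.085,0.317,-0.323,0,0,0,-65],
  [0.085,0.34,-0.347,0,0,0,-73],
  [0.085,0.35,-0.357,0,0,0,-73],
])

```text
t: 1.4
eef_pos: [432.9, -82.7, 231.3]
orientation: [-0.0, 0.645, 0.764, 0.0]
ft_force: [0.5, -0.1, -0.0]
finger_gap: 84.7
grip_force: 0.0
```

```bash
cat >> h.py <<'E'
from scipy.spatial.transform import Rotation as R
def st(target=None):
    s=status.sense();q=s["orientation"];M=R.from_quat(np.r_[q[1:],q[0]]).as_matrix()
    print("t",s["t"],"pos",s["eef_pos"].round(2),"q6",s["joints"][5].round(4),"yaw",np.degrees(np.arctan2(M[1,0],M[0,0])).round(2),"tilt",M[:2,2].round(4),"F",s["ft_force"].round(2),"T",s["ft_torque"].round(3),"gap",s["finger_gap"],s["grip_force"])
    if target is not None: print("shift",(M.T@(np.array(target)-s["eef_pos"])).round(1))
E
python3 -c "
from h import *
st([486.5,80,230])"
```

```text
t 1.4 pos [432.94 -82.68 231.34] q6 -0.3621 yaw 99.69 tilt [0.0003 0.0005] F [ 0.49 -0.08 -0.03] T [-0.042 -0.014 -0.03 ] gap 84.68987061638317 0.0
shift [151.3  80.2   1.4]
```

arm_command([
  [0.085,0.03,0.016,0,0,0,0],
  [0.085,0.07,0.037,0,0,0,0],
  [0.085,0.11,0.058,0,0,0,0],
  [0.085,0.14,0.074,0,0,0,0],
  [0.085,0.1513,0.0802,0,0,0,0],
  [0.085,0.1513,0.0802,0,0,0,0],
  [0.085,0.1513,0.0802,0,0,0,0],
])

```text
t: 2.1
eef_pos: [486.7, 76.3, 231.0]
orientation: [-0.0, 0.647, 0.762, -0.0]
ft_force: [0.3, -0.5, 0.7]
finger_gap: 85.1
grip_force: 0.0
```

```bash
python3 -c "
from h import *
st([486.5,80,157])
t=vision.capture('top')['color'];s=vision.capture('scene')['color']
cv2.imwrite('pics/a1.png',np.hstack([cv2.resize(s[140:290,300:450],(400,400)),cv2.resize(t[195:345,190:340],(400,400))])[:,:,::-1])"
```

```text
t 2.1 pos [486.72  76.3  231.04] q6 -0.0096 yaw 99.32 tilt [-0.0008 -0.0006] F [ 0.34 -0.53  0.74] T [-0.014  0.025  0.035] gap 85.09419201044335 0.0
shift [ 3.7  0.5 74. ]
```

View pics/a1.png

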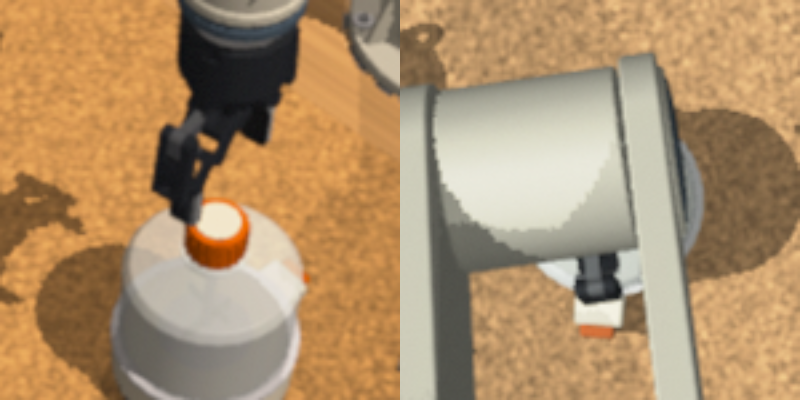

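The gripper is above the cap, with the fingers straddling it along the radial direction. I'll make the small correction, then go down.

arm_command([
  [0.085,0.0031,0,0,0,0,0],
  [0.085,0.0031,0,0.01,0,0,0],
  [0.085,0.0031,0,0.025,0,0,0],
  [0.085,0.0031,0,0.04,0,0,0],
  [0.085,0.0031,0,0.055,0,0,0],
  [0.085,0.0031,0,0.067,0,0,0],
  [0.085,0.0031,0,0.074,0,0,0],
  [0.07,0.0031,0,0.074,0,0,0],
  [0.06,0.0031,0,0.074,0,0,0],
  [0.056,0.0031,0,0.074,0,0,0],
  [0.056,0.0031,0,0.074,0,0,0],
])

```text
t: 3.3
eef_pos: [487.2, 80.1, 157.9]
orientation: [0.0, 0.648, 0.762, 0.0]
ft_force: [-0.2, 0.2, -1.3]
finger_gap: 56.1
grip_force: 0.0
```

```bash
python3 -c "
from h import *
st([486.5,80,157])
s=vision.capture('scene')['color'];t=vision.capture('top')['color']
cv2.imwrite('pics/a2.png',np.hstack([cv2.resize(s[170:270,330:430],(400,400)),cv2.resize(t[220:320,215:315],(400,400))])[:,:,::-1])"
```

```text
t 3.3 pos [487.15  80.13 157.86] q6 -0.0021 yaw 99.29 tilt [0.0011 0.0002] F [-0.24  0.17 -1.27] T [ 0.007 -0.01  -0.008] gap 56.147174017608286 0.0
shift [-0.  -0.7  0.9]
```

View pics/a2.png

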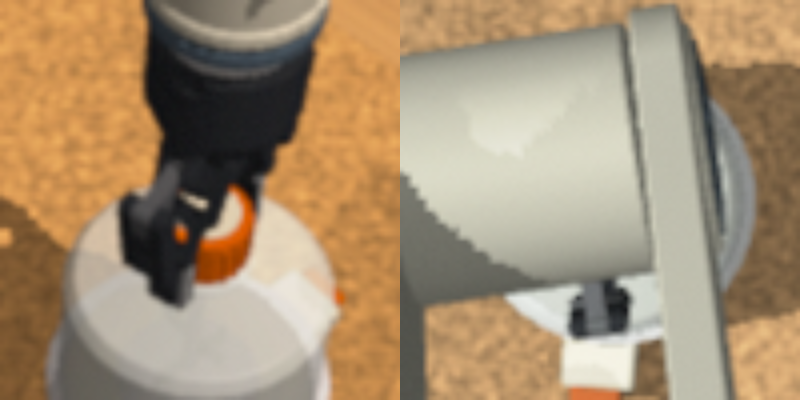

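The fingers straddle the cap at a good height. I'll close in small steps, watching for sideways force to centre it.

arm_command([
  [0.052,0,0,0,0,0,0],
  [0.051,0,0,0,0,0,0],
])

```text
t: 3.6
eef_pos: [486.8, 80.1, 157.4]
orientation: [0.0, 0.648, 0.762, 0.0]
ft_force: [0.3, -0.2, -0.1]
finger_gap: 50.4
grip_force: 0.0
```

arm_command([
  [0.0495,0,0,0,0,0,0],
  [0.0495,0,0,0,0,0,0],
])

```text
t: 3.8
eef_pos: [486.7, 80.0, 157.3]
orientation: [-0.0, 0.648, 0.762, -0.0]
ft_force: [-0.3, -0.0, 0.4]
finger_gap: 49.8
grip_force: 0.2
```

```bash
python3 -c "
from h import *
st()"
```

```text
t 3.8 pos [486.65  80.04 157.27] q6 -0.0021 yaw 99.29 tilt [-0.0001  0.    ] F [-0.31 -0.01  0.4 ] T [-0.006  0.058 -0.055] gap 49.76914289354519 0.21777729503810406
```

arm_command([
  [0.048,0,0,0,0,0,0],
  [0.048,0,0,0,0,0,0],
])

```text
t: 4.0
eef_pos: [486.0, 79.9, 157.1]
orientation: [-0.001, 0.648, 0.762, -0.001]
ft_force: [-5.1, -0.6, 2.7]
finger_gap: 48.4
grip_force: 2.3
```

arm_command([
  [0.045,0,0,0,0,0,0],
  [0.04,0,0,0,0,0,0],
  [0.035,0,0,0,0,0,0],
  [0.035,0,0,0,0,0,0],
])

```text
t: 4.4
eef_pos: [485.1, 79.8, 157.2]
orientation: [-0.001, 0.648, 0.762, -0.001]
ft_force: [-9.0, -0.5, 7.9]
finger_gap: 44.8
grip_force: 60.0
```

```bash
python3 -c "
from h import *
st();t=vision.capture('top')['color'];cv2.imwrite('pics/ref.png',t[:,:,::-1]);cv2.imwrite('pics/refs.png',vision.capture('scene')['color'][:,:,::-1])"
```

```text
t 4.4 pos [485.09  79.78 157.16] q6 -0.0021 yaw 99.29 tilt [-0.0033 -0.0005] F [-9.01 -0.53  7.93] T [-0.164  1.258 -0.01 ] gap 44.81019294962712 59.98531401157379
```

arm_command([
  [0.035,0,-0.001,0,0,0,0],
  [0.035,0,-0.001,0,0,0,0],
])

```text
t: 4.7
eef_pos: [485.0, 79.7, 157.2]
orientation: [-0.0, 0.648, 0.762, -0.001]
ft_force: [-5.3, -0.9, 4.7]
finger_gap: 44.9
grip_force: 60.9
```

```bash
python3 -c "
from h import *
st()"
```

```text
t 4.7 pos [484.97  79.74 157.17] q6 -0.0021 yaw 99.28 tilt [-0.0013 -0.0002] F [-5.3  -0.9   4.72] T [-0.109  0.876 -0.079] gap 44.910064756460805 60.94183802604675
```

arm_command([
  [0.035,0,-0.0014,0,0,0,0],
  [0.035,0,-0.0014,-0.0001,0,0,0],
])

```text
t: 4.9
eef_pos: [484.9, 79.7, 157.4]
orientation: [0.0, 0.648, 0.762, 0.001]
ft_force: [0.3, 0.8, -1.8]
finger_gap: 44.7
grip_force: 61.3
```

```bash
python3 -c "
from h import *
st()"
```

```text
t 4.9 pos [484.95  79.73 157.43] q6 -0.0022 yaw 99.28 tilt [0.0013 0.0002] F [ 0.31  0.83 -1.8 ] T [ 0.061 -0.057 -0.062] gap 44.71423219555464 61.31044864654541
```

Forces are relaxed. I'll test counter-clockwise (az negative) by a few degrees.

arm_command([
  [0.035,0,0,0,0,0,-1],
  [0.035,0,0,0,0,0,-2],
  [0.035,0,0,0,0,0,-2],
])

```text
t: 5.2
eef_pos: [484.8, 79.8, 157.5]
orientation: [0.0, 0.634, 0.773, 0.0]
ft_force: [2.3, 1.1, -2.3]
finger_gap: 44.9
grip_force: 61.3
```

```bash
python3 -c "
from h import *
st()"
```

```text
t 5.2 pos [484.79  79.78 157.46] q6 -0.0379 yaw 101.33 tilt [0.0008 0.0003] F [ 2.28  1.11 -2.25] T [ 0.009 -0.215 -0.285] gap 44.85047915464345 61.320286989212036
```

arm_command([
  [0.035,0,0,0,0,0,-1],
  [0.035,0,0,0,0,0,-1.5],
  [0.035,0,0,0,0,0,-1.5],
])

```text
t: 5.5
eef_pos: [484.5, 79.7, 157.4]
orientation: [0.0, 0.624, 0.782, 0.0]
ft_force: [0.7, 1.6, -0.9]
finger_gap: 44.9
grip_force: 61.4
```

```bash
python3 -c "
from h import *
st()"
```

```text
t 5.5 pos [484.49  79.68 157.44] q6 -0.0638 yaw 102.82 tilt [0.0003 0.    ] F [ 0.67  1.61 -0.88] T [-0.044 -0.216 -0.238] gap 44.92816912871304 61.35385036468506
```

arm_command([
  [0.035,0,0,0,0,0,-0.7],
  [0.035,0,0,0,0,0,-1.5],
  [0.035,0,0,0,0,0,-1.5],
])

```text
t: 5.8
eef_pos: [484.3, 79.6, 157.4]
orientation: [0.0, 0.613, 0.79, -0.0]
ft_force: [1.0, 1.4, -0.5]
finger_gap: 44.9
grip_force: 61.4
```

```bash
python3 -c "
from h import *
st()
for n,r,(y0,y1,x0,x1) in (('top','ref',(296,326,250,282)),('scene','refs',(250,300,345,420))):
    a=cv2.cvtColor(cv2.imread(f'pics/{r}.png'),cv2.COLOR_BGR2GRAY)[y0:y1,x0:x1].astype(np.float32)
    b=cv2.cvtColor(vision.capture(n)['color'],cv2.COLOR_RGB2GRAY)[y0:y1,x0:x1].astype(np.float32)
    print(n,cv2.phaseCorrelate(a,b),np.abs(a-b).mean())
st()"
```

```text
t 5.8 pos [484.31  79.59 157.41] q6 -0.0902 yaw 104.34 tilt [-0.     -0.0001] F [ 0.99  1.42 -0.54] T [-0.07  -0.025 -0.378] gap 44.88767863327023 61.43487095832825
top ((2.535802049279095, 0.13540440857427605), 0.8049796817203363) 20.504168
scene ((0.48672388635097974, -0.2211316108713497), 1.057247380065918) 1.6728
t 5.9 pos [484.32  79.58 157.41] q6 -0.0895 yaw 104.3 tilt [-0.0001 -0.0002] F [0.57 0.24 0.01] T [-0.132 -0.007 -0.301] gap 45.14756016057759 61.43545746803284
```

```bash
python3 -c "
from h import *
t=vision.capture('top')['color'][:,:,::-1]
f=lambda x:cv2.resize(x[260:330,225:295],(400,400),interpolation=cv2.INTER_CUBIC)
cv2.imwrite('pics/a3.png',np.hstack([f(cv2.imread('pics/ref.png')),f(t)]))"
```

```text
(no output)
```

View pics/a3.png

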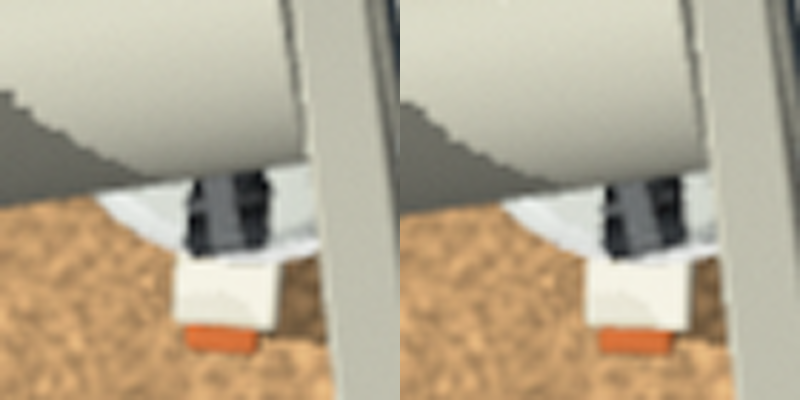

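The spout key has moved from about x=222 to x=235 in the crop (about 2.5°), so counter-clockwise binds and the thread is left-handed. Now I'll turn clockwise (az positive), rising with the thread.

arm_command([
  [0.035,0,0,0,0,0,2],
  [0.035,0,0,-0.0001,0,0,5],
  [0.035,0,0,-0.0003,0,0,9],
  [0.035,0,0,-0.0005,0,0,13],
  [0.035,0,0,-0.0005,0,0,13],
])

```text
t: 6.45
eef_pos: [484.8, 79.6, 158.0]
orientation: [0.0, 0.699, 0.715, 0.0]
ft_force: [2.8, -0.1, -0.8]
finger_gap: 44.8
grip_force: 61.4
```

```bash
cat >> h.py <<'E'
def spout():
    c=vision.capture("top");a=c["color"][285:335,230:310].astype(int)
    m=(a[...,0]>180)&(a[...,0]-a[...,2]>115)&(a[...,0]-a[...,1]>70)
    y,x=np.nonzero(m);print("key px",len(x),x.mean()+230,y.mean()+285)
E
python3 -c "
import h;from h import *
st();spout()
import h
h.vision=type('V',(),{'capture':staticmethod(lambda n:{'color':cv2.imread('pics/ref.png')[:,:,::-1]})});h.spout()"
```

```text
t 6.45 pos [484.79  79.58 157.98] q6 0.1382 yaw 91.25 tilt [ 0.0009 -0.0002] F [ 2.85 -0.08 -0.85] T [-0.081 -0.375 -0.088] gap 44.830441374357854 61.37137055397034
key px 47 265.6170212765957 319.468085106383
key px 47 263.02127659574467 318.8723404255319
```

The key stays put at (265.6,319.5) and the torque is low, so the cap is turning. Continuing.

arm_command([
  [0.035,0,0,-0.0002,0,0,4],
  [0.035,0,0,-0.0004,0,0,9],
  [0.035,0,0,-0.0006,0,0,14],
  [0.035,0,0,-0.0008,0,0,19],
  [0.035,0,0,-0.0011,0,0,24],
  [0.035,0,0,-0.0013,0,0,29],
  [0.035,0,0,-0.0015,0,0,34],
  [0.035,0,0,-0.0017,0,0,39],
  [0.035,0,0,-0.0017,0,0,39],
])

```text
t: 7.4
eef_pos: [485.9, 79.3, 160.1]
orientation: [0.001, 0.898, 0.441, 0.001]
ft_force: [5.4, -3.5, -0.7]
finger_gap: 45.0
grip_force: 61.5
```

```bash
python3 -c "
from h import *
st();spout()"
```

```text
t 7.4 pos [485.95  79.33 160.1 ] q6 0.8187 yaw 52.28 tilt [ 0.0033 -0.0006] F [ 5.4  -3.53 -0.66] T [-0.526 -0.942 -0.129] gap 44.97527407818125 61.47088587284088
key px 46 265.5 319.4347826086956
```

The dispenser is still in place. I'll relieve the small side load and continue.

arm_command([
  [0.035,0,0.0008,0,0,0,0],
  [0.035,0,0.0015,0,0,0,0],
  [0.035,0,0.0015,-0.0002,0,0,4],
  [0.035,0,0.0015,-0.0004,0,0,9],
  [0.035,0,0.0015,-0.0006,0,0,14],
  [0.035,0,0.0015,-0.0009,0,0,19],
  [0.035,0,0.0015,-0.0009,0,0,19],
])

```text
t: 8.15
eef_pos: [486.6, 78.6, 160.8]
orientation: [0.0, 0.958, 0.286, 0.001]
ft_force: [6.0, -1.0, -0.9]
finger_gap: 44.9
grip_force: 61.6
```

```bash
python3 -c "
from h import *
st();spout()"
```

```text
t 8.15 pos [486.63  78.62 160.82] q6 1.1491 yaw 33.21 tilt [ 0.0022 -0.0002] F [ 5.96 -0.99 -0.9 ] T [-0.179 -0.808 -0.078] gap 44.859433955642956 61.60535216331482
key px 47 265.6170212765957 319.468085106383
```

arm_command([
  [0.035,0.0006,0.0005,0,0,0,0],
  [0.035,0.0011,0.0011,0,0,0,0],
  [0.035,0.0011,0.0011,-0.0002,0,0,4],
  [0.035,0.0011,0.0011,-0.0004,0,0,9],
  [0.035,0.0011,0.0011,-0.0006,0,0,14],
  [0.035,0.0011,0.0011,-0.0009,0,0,19],
  [0.035,0.0011,0.0011,-0.001,0,0,23],
  [0.035,0.0011,0.0011,-0.001,0,0,23],
])

```text
t: 9.0
eef_pos: [486.9, 77.9, 161.3]
orientation: [0.001, 0.996, 0.09, -0.0]
ft_force: [2.2, -4.2, -1.6]
finger_gap: 44.3
grip_force: 61.7
```

```bash
python3 -c "
from h import *
st();spout()"
```

```text
t 9.0 pos [486.94  77.86 161.34] q6 1.5483 yaw 10.28 tilt [-0.0003 -0.001 ] F [ 2.19 -4.22 -1.65] T [-0.658 -0.526 -0.071] gap 44.34143952071607 61.71907424926758
key px 47 265.6170212765957 319.468085106383
```

arm_command([
  [0.035,0.0002,0.0006,0,0,0,0],
  [0.035,0.0004,0.0012,0,0,0,0],
  [0.035,0.0004,0.0012,-0.001,0,0,0],
  [0.035,0.0004,0.0012,-0.002,0,0,0],
])

```text
t: 9.45
eef_pos: [487.0, 77.7, 163.3]
orientation: [-0.0, 0.996, 0.09, -0.001]
ft_force: [-1.7, 4.9, -1.4]
finger_gap: 45.0
grip_force: 61.9
```

```bash
python3 -c "
from h import *
st();spout()"
```

```text
t 9.45 pos [487.01  77.74 163.3 ] q6 1.5448 yaw 10.32 tilt [-0.0014  0.0006] F [-1.68  4.86 -1.44] T [0.73  0.159 0.11 ] gap 44.975599456766176 61.8708211183548
key px 47 265.6170212765957 319.468085106383
```

It lifts freely (Fz −1.4 N). I'll lift to about 43 mm.

arm_command([
  [0.035,0,-0.0006,0,0,0,0],
  [0.035,0,-0.0006,-0.003,0,0,0],
  [0.035,0,-0.0006,-0.008,0,0,0],
  [0.035,0,-0.0006,-0.014,0,0,0],
  [0.035,0,-0.0006,-0.02,0,0,0],
  [0.035,0,-0.0006,-0.026,0,0,0],
  [0.035,0,-0.0006,-0.032,0,0,0],
  [0.035,0,-0.0006,-0.036,0,0,0],
  [0.035,0,-0.0006,-0.037,0,0,0],
  [0.035,0,-0.0006,-0.037,0,0,0],
  [0.035,0,-0.0006,-0.037,0,0,0],
])

```text
t: 10.6
eef_pos: [487.2, 77.8, 200.6]
orientation: [0.0, 0.996, 0.09, -0.0]
ft_force: [-5.6, 0.6, -0.2]
finger_gap: 45.2
grip_force: 61.9
```

```bash
python3 -c "
from h import *
st();spout();cv2.imwrite('pics/end.png',cv2.resize(vision.capture('scene')['color'][130:310,300:500],(800,720))[:600,:,::-1])"
```

```text
t 10.6 pos [487.17  77.77 200.62] q6 1.5466 yaw 10.29 tilt [-0.0007 -0.0002] F [-5.57  0.59 -0.17] T [0.094 0.75  0.076] gap 45.22921347975858 61.85950040817261
key px 47 265.6170212765957 319.468085106383
```

View pics/end.png

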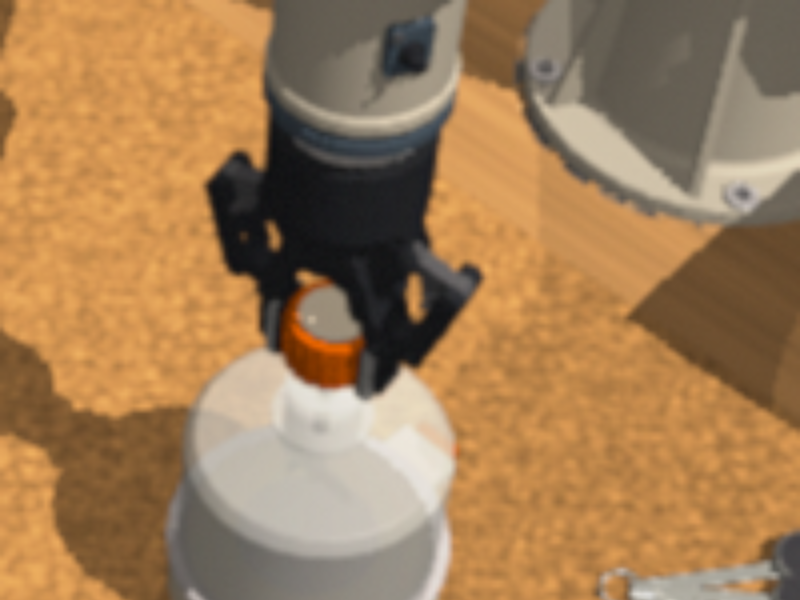

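The cap is held clear of the neck and the dispenser stands. I'll relieve the 5 N side load, then hand in.

arm_command([
  [0.035,-0.0006,0,0,0,0,0],
  [0.035,-0.0012,0,0,0,0,0],
  [0.035,-0.0012,0,0,0,0,0],
])

```text
t: 11.0
eef_pos: [487.0, 77.8, 200.8]
orientation: [-0.0, 0.996, 0.09, 0.001]
ft_force: [-0.3, 1.7, -0.6]
finger_gap: 44.6
grip_force: 61.9
```

```bash
python3 -c "
from h import *
st();spout()
from rig import workorder;print(workorder.finish_job())"
```

```text
t 11.0 pos [487.04  77.77 200.85] q6 1.5466 yaw 10.29 tilt [0.0015 0.0002] F [-0.29  1.67 -0.58] T [0.201 0.23  0.095] gap 44.5594775887977 61.855655908584595
key px 47 265.6170212765957 319.468085106383
the job is handed in; nothing more can be done
None
```

The thread is left-handed; the cap is unscrewed clockwise and held in the gripper about 43 mm above closed, job handed in at 11 s; the counter-clockwise try turned the dispenser about 2.8°, which I left, and nothing else was touched.

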